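# Unbolt the stock chest and push its lid back

## Robot

A 6-joint arm with a two-finger parallel gripper is mounted at the origin on a cart in front of the work surface, level with it; the furniture and walls round the work are solid. World frame = base frame: x ahead of the robot, y to its left, z up, the work surface at z = 0. Lengths are in mm, angles in rad, forces in N, time in s.
With the tool pointing down it reaches from about 400 to 925 mm from the base axis. Payload 12.5 kg.
Tool frame: the origin (TCP) lies between the finger pads; the fingertips stand 19 mm ahead of it and the grasp point (between the pads) is the TCP (env.tips_ahead is the distance from the TCP to the fingertips, in mm); z points along the fingers, y is the line along which they close (so a half turn about z gives the same grasp; the last joint's range is limited). The gripper opens to 95 mm and grips with 3 to 60 N. Pads are 20 mm wide; open, the fingers measure 119 mm over their backs; the gripper's body (75 mm by 180 mm) begins 59 mm behind the grasp point.
Start: joints at [1.063, 0.491, 1.559, -0, 1.092, -0.106], TCP at [244.409, 575.251, 194.461] pointing down, gripper open.
Joint ranges: [-3.1, 3.1], [-0.84, 2.19], [0.05, 2.79], [-1.13, 4.28], [0.06, 2.93], [-2.69, 2.69]. Speed limits (rad/s): [2.22, 2.22, 2.79, 3.14, 3.14, 3.14].

## Interface

Orientations are given as [roll, pitch, yaw] about the fixed x, y, z axes, in that order (R = Rz(yaw) Ry(pitch) Rx(roll)).
In Python, from cell import env gives the robot as it stands.
- The arm moves only by the shell command python3 -m crank 'ROWS'. ROWS is JSON, a list of rows, each a list of 5 numbers: the shift along the tool's x, y, z in mm, then the turn about the tool's z in degrees, then the finger opening in mm, from 0 to 95.1. In form: [[dx, dy, dz, yaw, grip], ...]. A call has 1 to 10 rows; each row is the pose to reach, as a shift and turn from the pose commanded when the call began, along the tool's axes at that moment; what a row does not reach only later rows make up. A row lasts 1/12 s, in which the tool goes at most 41.7 mm and 7.16 degrees, less where a joint would pass 70% of its speed; a pose out of reach is approached as far as the arm can. A call with a gripper value outside its range is refused whole. The fingers move at their own pace and stop on an object; the grip force is fixed at half the most. Time passes only in rows, so rows that repeat a pose let the fingers close. It gives the time, the measured TCP pose, the force, the opening and the grip force at its end, in the units of the state.
- env.state(): the state, without advancing time (a new reading comes with each control period).
- env.read_camera(name): name is "side" or "top" or "wrist"; returns a dict with "img" (420x560x3 uint8, blue, green, red), "K" (3x3 intrinsics, pixels), "k1" (the pictures are not rectified: a ray, as slopes to the right and down, at radius r is drawn at 1 + k1 r^2 times it, then the intrinsics apply), "pose" (4x4, takes a point from camera to world coordinates). Camera axes: x right, y down, z forward; pixel columns grow to the right and rows downward; lengths in mm; the calibration is good to about 2 mm. A picture is of the moment at which its call begins. There is no depth.
- env.job_done(): hands the job in; it is judged then, once.
The state is a dict: "t": time; "joints": joint angles; "qvel": joint speeds; "tau": joint torques, N m; "eef_pos": TCP position; "tcp_rot": TCP orientation; "ft_force": force on the tool from outside, world axes, zero at the start; "moment": the same for the moment, N m; "opening": opening from 0.0 (shut) to 1.0 (fully open); "grip_force": force on a finger pad.
Only numpy, scipy, OpenCV 4.12 (cv2) and the standard library are available. Lean on these libraries where they do the work, as an engineer would, in place of code of your own. Each camera call takes 0.05 s, during which the arm holds its last target. There are 200 camera calls.

## Task

Open the plywood stock chest. Press the red bar of the spring safety catch down with one fingertip and keep it down while the other fingertip pushes the black bolt knob all the way back, away from the lid; let the catch spring up again to lock the bolt open, then push the sliding lid fully open by its dark wooden batten. Only press and push with the fingertips: do not pinch the knob or the batten, pick nothing up, and leave the wooden piece on the chest, the pencil, the pen and the tape dispenser where they are.

Things in the scene. Friction and masses are not known exactly. Their poses are not given: they have to be found in the camera images.
- chest: Fixed plywood chest, 250 x 180 mm. Origin on the table, mid-width, 120 mm behind the front face. x runs from the lid (front, towards the robot) to the lock deck (back), y to the left, z up. Deck top 100 mm up, x = -6 to 130 mm. The bolt is a 12 mm rod along x at y = 20, axis 112 mm up, under two steel straps whose tops are 120.5 mm up. Lid plate top 96.5 mm up.
- bolt (a joint): Bolt travel, m: 0 = shot into the keeper on the lid, 0.032 = fully back at its stop, moving to chest +x, away from the lid. Friction about 1.5 N. It moves under 2 mm unless the catch is held down. Its nose is out of the keeper above 0.021; above about 0.028 the released catch drops in behind its collar and locks it open.
- knob_face (a point): Middle of the lid-side (chest -x) face of the bolt's knob, a black upright block 12 x 28 mm (x, y) from 15 mm below to 15 mm above this point; push it to chest +x. Starts at chest (71, 20, 133) mm. Before the face, over the bolt, is a 37 mm gap up to the catch's fixed-place tooth arm; a fingertip there must stay above the strap, 12.5 mm below this point.
- catch (a joint): Angle of the sprung rocker catch, rad: 0 = up (locking), 0.38 = pressed to its stop; the bolt is free above about 0.25. It hinges on a line along chest x at chest y = -2 mm, 120 mm up. Pressing the bar down lifts the tooth off the bolt. About 2.5 N at the bar starts it, 6 N brings it to the stop; it springs up when let go.
- bar_top (a point): On the catch: middle of the top of the red press bar, 76 mm long (chest x), 24 mm wide, right of the bolt. At rest it slopes up to the right by 0.36 rad and this point is at chest (77, -28, 135) mm; at the stop it is level and about 125 mm up, 8 mm below knob_face, so fingertips at one height press the bar and push the knob. It does not travel with the bolt: a fingertip slides along it.
- lid (a joint): Travel of the sliding lid in m: 0 = shut, 0.10 = fully open at its stop, moving to the right (chest -y). Friction about 2 N. The bolt blocks it until withdrawn.
- batten_face (a point): On the lid: middle of the outer (left, chest +y) face of the dark wooden batten, 78 mm long along chest x, 15 mm thick, 20 mm high, its top 10 mm above this point. Push it to chest -y. At the start it is at chest (-60, 90, 106.5) mm, flush with the left side of the chest, with free air on its left.
- stray_piece: Loose blue wooden game piece, 22x22x13 mm, on the left of the chest's deck. Leave it. Origin: centre of its underside.
- pencil: Loose green pencil, 112 mm long along its y, 7 mm thick, on the table to the right of the chest. Leave it. Origin: centre of its underside.
- pen: Loose white pen, 145 mm long along its y, 10 mm thick, on the table to the left of the chest. Leave it. Origin: centre of its underside.
- tape_dispenser: Dark desk tape dispenser, 52x177x98 mm (long along its y), on the table to the left in front. Leave it. Origin: centre of its underside.

How it is judged:
By the outcome, as a careful person would: the job done as asked, in the order asked, and still so for the second after the job is handed in, with the robot touching nothing.
It also fails if it takes over 51 s, if anything falls off the work surface, if the arm or the gripper's body presses on something with over 40 N, if the wrist force passes 120 N, or if a joint passes its speed limit or range.

## Working session

There is one attempt and no reset: what is moved stays moved. The work goes in short steps, Python scripts to look and compute and a shell command to move; the robot and the scene stay as the last step left them, time stands still between calls to the robot, and variables do not carry over. Pictures are saved under pics/ and viewed, at most 10 in all, crops included, and the job is handed in when it is done.

```bash
mkdir -p pics; ls
python3 - <<'E'
from cell import env
import cv2,numpy as np
s=env.state();print({k:np.round(v,3).tolist() for k,v in s.items()},env.tips_ahead)
for n in("top","side"):
    c=env.read_camera(n);cv2.imwrite(f"pics/{n}0.png",c["img"]);print(n,np.round(c["K"],1).tolist(),c["k1"],np.round(c["pose"],3).tolist())
E
```

```text
pics
{'t': 0.0, 'joints': [1.063, 0.492, 1.559, -0.0, 1.092, -0.106], 'qvel': [-0.002, -0.0, 0.0, 0.001, 0.0, 0.001], 'tau': [0.003, -61.263, -25.819, 0.069, 0.048, -0.0], 'eef_pos': [244.282, 574.986, 193.875], 'tcp_rot': [-3.14, -0.0, 2.74], 'ft_force': [0.218, 0.404, -1.151], 'moment': [0.021, -0.019, -0.055], 'grip_force': 0.0, 'opening': 0.997} 19.0
top [[414.2, 0.0, 281.8], [0.0, 414.2, 209.7], [0.0, 0.0, 1.0]] -0.09993551302443507 [[-0.02, -0.994, 0.112, 395.634], [-0.999, 0.025, 0.039, 44.744], [-0.042, -0.111, -0.993, 957.026], [0.0, 0.0, 0.0, 1.0]]
side [[517.0, 0.0, 272.9], [0.0, 517.0, 205.9], [0.0, 0.0, 1.0]] -0.14189778079276624 [[0.834, -0.291, 0.469, 4.825], [-0.552, -0.466, 0.692, -730.213], [0.017, -0.836, -0.549, 703.299], [0.0, 0.0, 0.0, 1.0]]
```

View pics/top0.png

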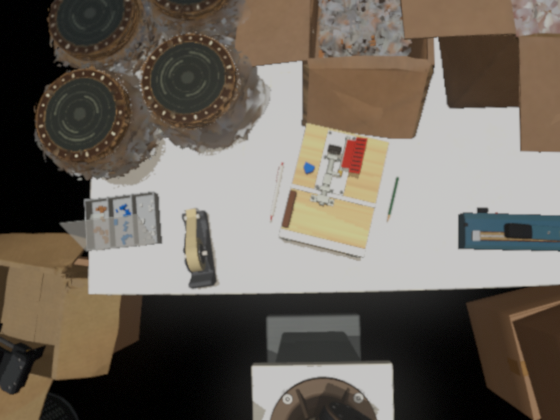

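View pics/side0.png

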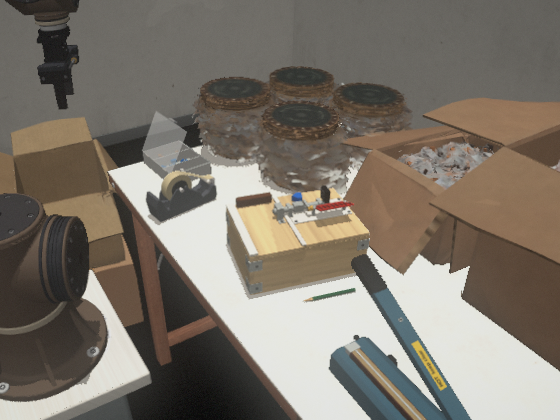

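The top view shows the chest at about (281–388, 125–255). Its red bar is at (355,155), the knob at (335,150) and the batten at (289,209). The side view shows the chest at (230–368, 190–290). I'll zoom in on both for corner positions.

Run:
```python
import cv2,numpy as np
a=cv2.imread("pics/top0.png")[115:265,265:405];b=cv2.imread("pics/side0.png")[180:300,220:375]
cv2.imwrite("pics/topc.png",cv2.resize(a,None,fx=4,fy=4,interpolation=cv2.INTER_CUBIC))
cv2.imwrite("pics/sidec.png",cv2.resize(b,None,fx=5,fy=5,interpolation=cv2.INTER_CUBIC))
```

```text
(no output)
```

View pics/topc.png

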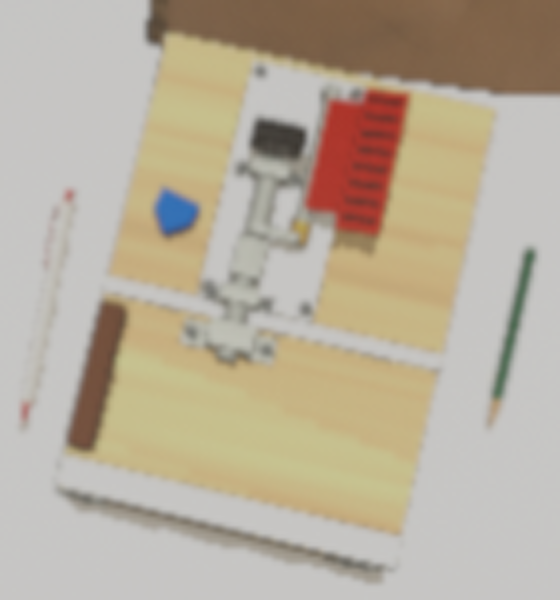

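View pics/sidec.png

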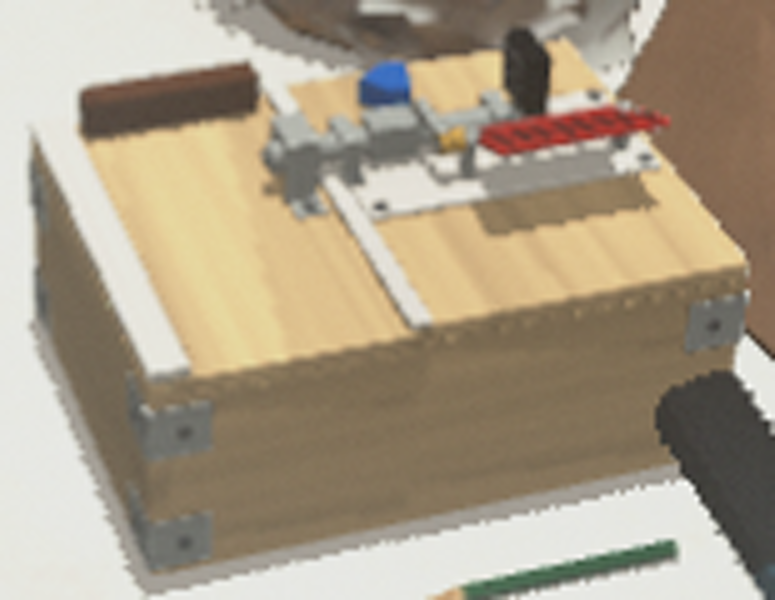

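The top crop gives sharp deck, batten, knob and bar corners, and the side crop gives the deck's back-right corner (747,265) and the bar tip (665,122). I'll cast rays at the known heights and fit a 2D rigid transform.

```bash
cat > h.py <<'E'
import numpy as np,cv2
from cell import env
def cast(c,uv,z):
    n=cv2.undistortPoints(np.array([[uv]],float),c["K"],np.array([c["k1"],0,0,0.]))[0,0]
    T=np.array(c["pose"]);d=T[:3,:3]@np.array([*n,1]);o=T[:3,3]
    return (o+d*(z-o[2])/d[2])[:2]
def fit(P,W):
    P=np.array(P,float)[:,:2];W=np.array(W);p=P-P.mean(0);w=W-W.mean(0)
    a=np.arctan2((p[:,0]*w[:,1]-p[:,1]*w[:,0]).sum(),(p*w).sum())
    R=np.array([[np.cos(a),-np.sin(a)],[np.sin(a),np.cos(a)]])
    t=W.mean(0)-R@P.mean(0);return a,t,W-(P@R.T+t)
E
python3 - <<'E'
from h import *
top=[((165,34),(130,90,100)),((497,106),(130,-90,100)),((103,300),(-21,90,116.5)),((68,447),(-99,90,116.5)),((279,136),(77,20,148)),((409,96),(115,-39.2,139.2)),((379,236),(39,-39.2,139.2)),((305,210),(39,-16.8,130.8))]
side=[((747,265),(130,-90,100)),((667,122),(115,-39.2,139.2)),((525,32),(77,20,148)),((80,92),(-99,75,116.5)),((252,66),(-21,82.5,116.5))]
np.set_printoptions(suppress=True,precision=1)
for n,L,s,o in(("top",top,4,(265,115)),("side",side,5,(220,180))):
    c=env.read_camera(n);W=[cast(c,((u+.5)/s-.5+o[0],(v+.5)/s-.5+o[1]),P[2]) for (u,v),P in L]
    a,t,r=fit([P for _,P in L],W);print(n,round(a,4),t,r.tolist())
E
```

```text
top -0.2515 [529.7 -30.4] [[-0.9751370566533524, -1.2345261362556954], [-0.5012110825808804, -1.7322042026973463], [-0.5207006144917159, -2.6585493771428332], [-0.13274444844444133, -2.5770071526359857], [-2.506322204914909, -0.762996201001954], [-3.1898565930894165, -1.3478457215260704], [-1.2982907710432983, -1.78196378183965], [9.124262771217218, 12.095092573099507]]
side -0.2879 [529.6 -26.4] [[0.6708227722074298, -2.363906720742193], [-0.9704486091094395, -2.274071460014852], [3.7071801983965997, 4.7566297773800805], [0.17955976720224953, 2.98692599415935], [-3.5871141286969532, -3.1055775907823815]]
```

Run:
```python
from h import *
top=[((165,34),(130,90,100)),((497,106),(130,-90,100)),((103,300),(-21,90,116.5)),((68,447),(-99,90,116.5)),((279,136),(77,20,148)),((409,96),(115,-39.2,139.2)),((379,236),(39,-39.2,139.2))]
side=[((747,265),(130,-90,100)),((667,122),(115,-39.2,139.2)),((80,92),(-99,75,116.5)),((485,152),(39,-39.2,137))]
np.set_printoptions(suppress=True,precision=1)
for n,L,s,o in(("top",top,4,(265,115)),("side",side,5,(220,180))):
    c=env.read_camera(n);W=[cast(c,((u+.5)/s-.5+o[0],(v+.5)/s-.5+o[1]),P[2]) for (u,v),P in L]
    a,t,r=fit([P for _,P in L],W);print(n,round(a,4),t);print(r)
```

```text
top -0.2515 [528.4 -32.1]
[[ 0.3  0.5]
 [ 0.8 -0. ]
 [ 0.8 -0.9]
 [ 1.2 -0.9]
 [-1.2  1. ]
 [-1.9  0.4]
 [ 0.  -0.1]]
side -0.3013 [529.5 -26.2]
[[ 2.3 -1.3]
 [-0.  -1.2]
 [-1.2  1.8]
 [-1.2  0.6]]
```

```bash
cat >> h.py <<'E'
from scipy.spatial.transform import Rotation as Ro
A,T=-0.252,np.array([528.6,-31.5])
def ch():  # tips in chest frame
    s=env.state();p=s["eef_pos"];c,k=np.cos(A),np.sin(A);d=np.array(p[:2])-T
    return np.round([c*d[0]+k*d[1],-k*d[0]+c*d[1],p[2]-19],1)
def go(x,y,z):
    s=env.state();R=Ro.from_euler("xyz",s["tcp_rot"]).as_matrix();c,k=np.cos(A),np.sin(A)
    w=np.array([T[0]+c*x-k*y,T[1]+k*x+c*y,z+19])
    a=(s["tcp_rot"][2]-(np.pi+A));return np.round(R.T@(w-s["eef_pos"]),1),round(np.degrees(a),2),s["t"]
E
python3 - <<'E'
from h import *
print(ch(),go(52,-4,205))
t=env.read_camera("top");s=env.read_camera("side")
for z in range(0,300,40): print(z,cast(t,(413,136),z).round(),cast(s,(403,250),z).round(),cast(t,(432,67),z).round(),cast(t,(305,125),z).round())
E
```

```text
[-426.5  516.6  175.3] (array([-550.9, -443.4,  -29.6]), np.float64(-8.58), 0.3)
0 [ 672. -233.] [ 753. -147.] [ 846. -293.] [705.  23.]
40 [ 660. -221.] [ 711. -180.] [ 827. -279.] [692.  24.]
80 [ 649. -210.] [ 668. -213.] [ 808. -264.] [679.  25.]
120 [ 637. -198.] [ 625. -246.] [ 789. -250.] [666.  26.]
160 [ 626. -186.] [ 583. -280.] [ 770. -236.] [654.  27.]
200 [ 614. -175.] [ 540. -313.] [ 752. -222.] [641.  27.]
240 [ 602. -163.] [ 498. -346.] [ 733. -208.] [628.  28.]
280 [ 591. -152.] [ 455. -379.] [ 714. -194.] [615.  29.]
```

```bash
python3 -m crank '[[-551,-443,-30,0,95],[-551,-443,-30,0,95],[-551,-443,-30,0,95],[-551,-443,-30,0,95],[-551,-443,-30,0,95],[-551,-443,-30,0,95],[-551,-443,-30,0,70],[-551,-443,-30,0,50],[-551,-443,-30,0,36],[-551,-443,-30,0,36]]'; python3 -c "
from h import *
print(ch(),go(52,-4,205))"
```

```text
t: 1.23
eef_pos: [441.6, 206.4, 212.5]
tcp_rot: [3.141, 0.001, 2.74]
ft_force: [0.1, 1.2, 0.5]
opening: 0.775
grip_force: 0.0
[-143.6  208.7  193.5] (array([-225.1, -181.2,  -11.5]), np.float64(-8.57), 1.2333)
```

```bash
python3 -m crank '[[-225,-181,-11,-4,36],[-225,-181,-11,-8.6,36],[-225,-181,-11,-8.6,36],[-225,-181,-11,-8.6,36],[-225,-181,-11,-8.6,36],[-225,-181,-11,-8.6,36],[-225,-181,-11,-8.6,36],[-225,-181,-11,-8.6,36],[-225,-181,-11,-8.6,36],[-225,-181,-11,-8.6,36]]'; python3 -c "
from h import *
print(ch(),go(52,-4,205))"
```

```text
t: 2.07
eef_pos: [576.9, -46.0, 222.8]
tcp_rot: [3.141, -0.001, 2.889]
ft_force: [0.4, 0.3, -0.7]
opening: 0.381
grip_force: 0.0
[ 50.4  -2.  203.8] (array([-1.6, -2. , -1.2]), np.float64(-0.01), 2.0667)
```

```bash
python3 -m crank '[[-1.5,-2,25,0,36],[-1.5,-2,49,0,36],[-1.5,-2,49,0,36],[-1.5,-2,49,0,36]]'
python3 - <<'E'
from h import *
print(ch(),go(52,-4,155))
w=env.read_camera("wrist")["img"];s=env.read_camera("side")["img"][120:270,220:420]
cv2.imwrite("pics/w1.png",w);cv2.imwrite("pics/s1.png",cv2.resize(s,None,fx=4,fy=4,interpolation=cv2.INTER_CUBIC))
E
```

```text
t: 2.4
eef_pos: [577.6, -47.3, 174.0]
tcp_rot: [3.142, -0.002, 2.891]
ft_force: [1.1, 0.9, 1.1]
opening: 0.38
grip_force: 0.0
[ 51.4  -3.1 155. ] (array([-0.6, -0.9,  0. ]), np.float64(0.1), 2.4)
```

View pics/w1.png

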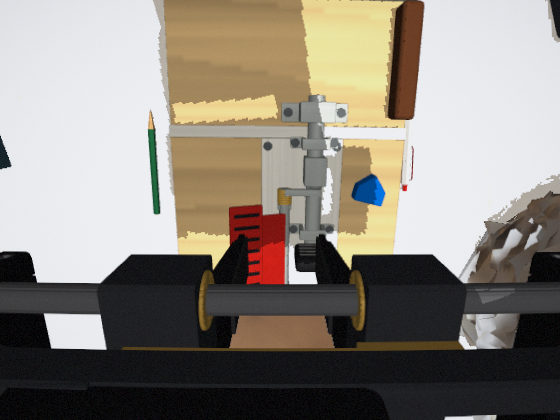

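View pics/s1.png

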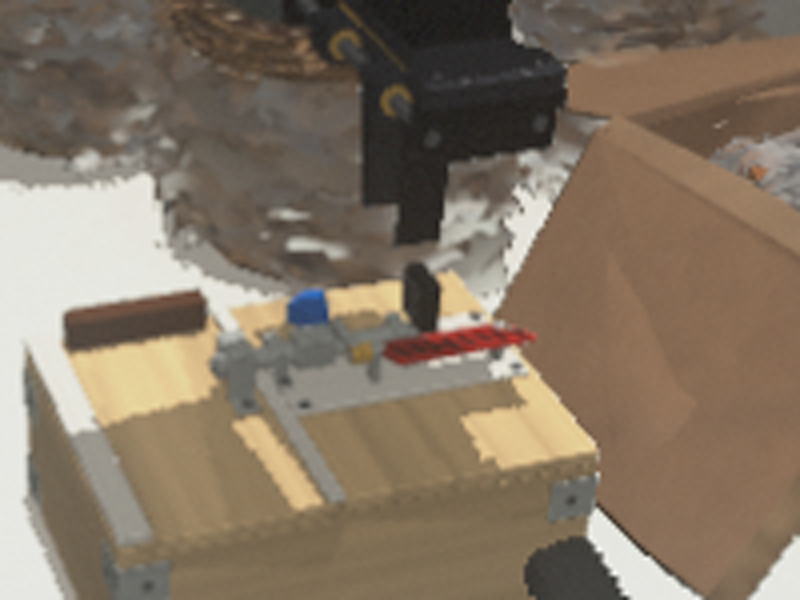

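The wrist view shows the right finger over the bolt in front of the knob at (305,255), and the left finger over the bar at (245,255). The side view shows the near fingertip at crop (418,242). I'll check this with projections.

Run:
```python
from h import *
c,k=np.cos(A),np.sin(A)
def W(x,y,z): return [T[0]+c*x-k*y,T[1]+k*x+c*y,z]
pts=dict(tipR=(41.4,-34+.9,155),tipRback=(61.4,-33.1,155),tipL=(41.4,26.9,155),tipLin=(41.4,14.9,155),knobtopR=(71,6,148),knobtopL=(71,34,148),batFL=(-99,90,116.5),batBL=(-21,90,116.5),batBR=(-21,75,116.5),barFR=(39,-39.2,139.2),deckFR=(-6,-90,100))
for n in("wrist","side"):
    q=env.read_camera(n);M=np.linalg.inv(q["pose"])
    uv,_=cv2.projectPoints(np.array([W(*p) for p in pts.values()]),cv2.Rodrigues(M[:3,:3])[0],M[:3,3],q["K"],np.array([q["k1"],0,0,0.]))
    for a,b in zip(pts,uv[:,0]): print(n,a,b.round(1),((b-[220,120])*4).round() if n=="side" else "")
```

```text
wrist tipR [234.2 213.7] 
wrist tipRback [235.3 243.1] 
wrist tipL [328.1 213.9] 
wrist tipLin [309.4 213.8] 
wrist knobtopR [294.5 252.7] 
wrist knobtopL [335.5 252.7] 
wrist batFL [423.   -7.5] 
wrist batBL [413.  113.9] 
wrist batBR [392.  113.7] 
wrist barFR [228.2 203.8] 
wrist deckFR [167.4 133.7] 
side tipR [319.6 201.3] [398. 325.]
side tipRback [328.9 199.6] [435. 318.]
side tipL [308.  186.2] [352. 265.]
side tipLin [310.2 189.1] [361. 276.]
side knobtopR [325.  191.9] [420. 288.]
side knobtopL [319.6 185.2] [398. 261.]
side batFL [234.3 197.3] [ 57. 309.]
side batBL [269.2 191.5] [197. 286.]
side batBR [271.5 195. ] [206. 300.]
side barFR [319.2 209.8] [397. 359.]
side deckFR [306.7 244.8] [347. 499.]
```

Run:
```python
from h import *
c,k=np.cos(A),np.sin(A);R=np.array([[c,k],[-k,c]])
s=env.read_camera("side");w=env.read_camera("wrist");print(ch(),env.state()["t"])
img=s["img"][120:270,220:420];cv2.imwrite("pics/s2.png",cv2.resize(img,None,fx=4,fy=4,interpolation=cv2.INTER_CUBIC))
cv2.imwrite("pics/w2.png",cv2.resize(w["img"][180:360,180:380],None,fx=3,fy=3,interpolation=cv2.INTER_CUBIC))
for z in range(145,226,10): print(z,[ (R@(cast(s,(220+u/4,120+v/4),z)-T)).round(1) for u,v in((398,242),(440,242))],[(R@(cast(w,p,z)-T)).round(1) for p in((248,238),(317,238))])
```

```text
[ 52.6  -3.9 156.2] 2.7
145 [array([80.7, 56.6]), array([102.3,  49.9])] [array([ 61.6, -26.1]), array([61.6, 20.9])]
155 [array([73.3, 41.2]), array([94.5, 34.6])] [array([ 57.9, -25.1]), array([57.9, 19.8])]
165 [array([65.9, 25.7]), array([86.7, 19.2])] [array([ 54.2, -24.1]), array([54.2, 18.7])]
175 [array([58.5, 10.2]), array([78.9,  3.9])] [array([ 50.5, -23.1]), array([50.5, 17.6])]
185 [array([51.1, -5.3]), array([ 71.2, -11.5])] [array([ 46.8, -22. ]), array([46.8, 16.5])]
195 [array([ 43.7, -20.7]), array([ 63.4, -26.8])] [array([ 43.1, -21. ]), array([43.1, 15.4])]
205 [array([ 36.3, -36.2]), array([ 55.6, -42.2])] [array([ 39.4, -20. ]), array([39.4, 14.2])]
215 [array([ 28.9, -51.7]), array([ 47.8, -57.5])] [array([ 35.7, -18.9]), array([35.7, 13.1])]
225 [array([ 21.5, -67.2]), array([ 40. , -72.9])] [array([ 32. , -17.9]), array([32., 12.])]
```

View pics/s2.png

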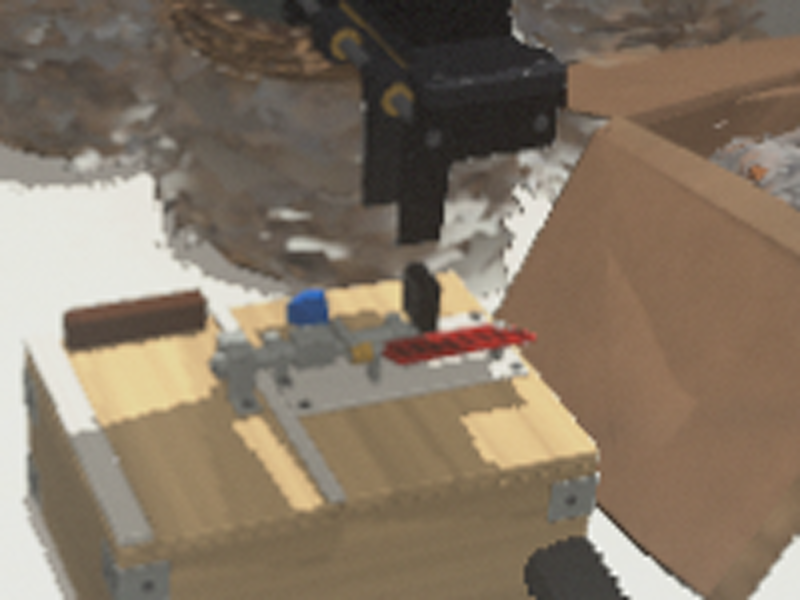

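View pics/w2.png

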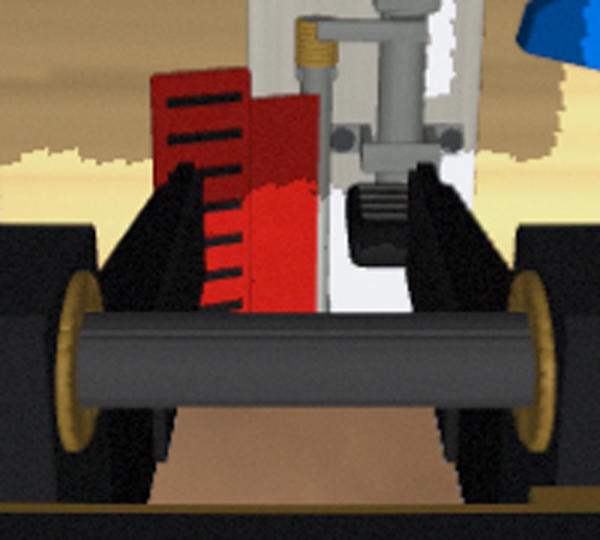

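Both cameras agree that the visible tips sit near z≈197, which is about 40 mm higher than TCP−19. So I'll descend in small steps and use the force to find the contact height.

```bash
python3 -m crank '[[0,0,6,0,36],[0,0,12,0,36],[0,0,14,0,36],[0,0,16,0,36],[0,0,18,0,36],[0,0,19,0,36],[0,0,20,0,36],[0,0,20,0,36]]'; python3 -c "
from h import *
print(ch())"
```

```text
t: 3.37
eef_pos: [578.2, -48.6, 153.9]
tcp_rot: [3.142, -0.0, 2.89]
ft_force: [-0.6, -1.2, -0.8]
opening: 0.378
grip_force: 0.0
[ 52.3  -4.2 134.9]
```

```bash
python3 -m crank '[[0,0,2,0,36],[0,0,4,0,36],[0,0,6,0,36],[0,0,6,0,36]]'
python3 - <<'E'
from h import *
c,k=np.cos(A),np.sin(A);R=np.array([[c,k],[-k,c]])
s=env.read_camera("side");print(ch(),env.state()["ft_force"])
cv2.imwrite("pics/s3.png",cv2.resize(s["img"][120:270,220:420],None,fx=4,fy=4,interpolation=cv2.INTER_CUBIC))
E
```

```text
t: 3.7
eef_pos: [578.1, -48.6, 147.7]
tcp_rot: [3.142, -0.001, 2.89]
ft_force: [-0.4, -0.4, 0.7]
opening: 0.38
grip_force: 0.0
[ 52.3  -4.2 128.9] [1.10437601 0.17529728 0.02387064]
```

View pics/s3.png

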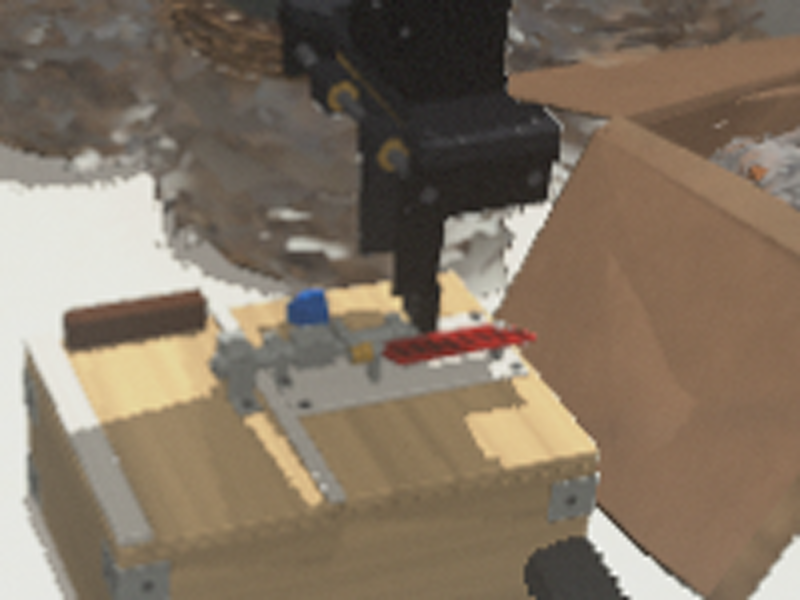

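The side view shows the near fingertip still clear above the bar, at about (418,290), with no force reading. That confirms the ~40 mm offset, so I'll continue by feel.

```bash
python3 -m crank '[[0,0,6,0,36],[0,0,12,0,36],[0,0,16,0,36],[0,0,18,0,36],[0,0,20,0,36],[0,0,20,0,36]]'; python3 -m crank '[[0,0,1.5,0,36],[0,0,3,0,36],[0,0,4,0,36],[0,0,4,0,36]]'; python3 -m crank '[[0,0,1.5,0,36],[0,0,3,0,36],[0,0,4,0,36],[0,0,4,0,36]]'
```

```text
t: 4.25
eef_pos: [578.1, -48.5, 127.6]
tcp_rot: [3.142, -0.001, 2.89]
ft_force: [0.4, -0.4, 0.0]
opening: 0.376
grip_force: 0.0
t: 4.58
eef_pos: [578.2, -48.6, 123.9]
tcp_rot: [3.142, -0.0, 2.89]
ft_force: [1.3, -0.6, 0.8]
opening: 0.376
grip_force: 0.0
t: 4.92
eef_pos: [578.2, -48.6, 119.9]
tcp_rot: [3.142, -0.0, 2.89]
ft_force: [1.0, -0.5, -0.1]
opening: 0.379
grip_force: 0.0
```

```bash
for i in 1 2 3; do python3 -m crank '[[0,0,1,0,36],[0,0,2,0,36],[0,0,2,0,36]]' | egrep 'eef|ft'; done
```

```text
eef_pos: [578.2, -48.6, 117.9]
ft_force: [-0.3, 0.6, -0.1]
eef_pos: [578.2, -48.6, 115.9]
ft_force: [-0.0, -0.1, 0.2]
eef_pos: [578.3, -48.7, 114.2]
ft_force: [-1.4, -0.8, 2.9]
```

```bash
for i in 1 2 3 4; do python3 -m crank '[[0,0,1,0,36],[0,0,2,0,36],[0,0,2,0,36]]' | egrep 'eef|ft'; done
```

```text
eef_pos: [578.4, -48.8, 112.2]
ft_force: [-0.5, -2.5, 5.0]
eef_pos: [578.4, -48.8, 110.2]
ft_force: [-0.4, -2.0, 5.9]
eef_pos: [578.4, -48.9, 108.3]
ft_force: [-1.7, -3.7, 7.5]
eef_pos: [578.4, -49.1, 106.4]
ft_force: [-1.5, -4.2, 7.1]
```

```bash
for i in 1 2 3; do python3 -m crank '[[0,0,0.5,0,36],[0,0,1,0,36],[0,0,1,0,36]]' | egrep 'eef|ft'; done
```

```text
eef_pos: [578.3, -49.3, 105.5]
ft_force: [-3.3, -5.3, 8.8]
eef_pos: [578.3, -49.4, 104.6]
ft_force: [-3.6, -6.2, 8.9]
eef_pos: [578.4, -49.4, 104.3]
ft_force: [-4.8, -5.2, 15.0]
```

```bash
python3 -m crank '[[-3,0,0,0,36],[-6,0,0,0,36],[-9,0,0,0,36],[-11,0,0,0,36],[-13,0,0,0,36],[-15,0,0,0,36],[-15,0,0,0,36]]'; python3 -c "
from h import *
print(ch())"
```

```text
t: 8.0
eef_pos: [590.2, -52.0, 103.9]
tcp_rot: [-3.141, -0.006, 2.89]
ft_force: [-15.6, 0.5, 22.9]
opening: 0.377
grip_force: 11.2
[64.7 -4.5 84.9]
```

```bash
python3 -m crank '[[-2,0,0,0,36],[-4,0,0,0,36],[-6,0,0,0,36],[-8,0,0,0,36],[-10,0,0,0,36],[-12,0,0,0,36],[-14,0,0,0,36],[-15,0,0,0,36],[-15,0,0,0,36]]'; python3 -c "
from h import *
print(ch())"
```

```text
t: 8.75
eef_pos: [604.8, -55.6, 103.7]
tcp_rot: [-3.141, -0.005, 2.89]
ft_force: [-15.3, 1.2, 17.9]
opening: 0.381
grip_force: 9.5
[79.8 -4.3 84.7]
```

```bash
python3 -m crank '[[-2,0,-0.4,0,36],[-4,0,-0.4,0,36],[-6,0,-0.4,0,36],[-8,0,-0.4,0,36],[-10,0,-0.4,0,36],[-11,0,-0.4,0,36],[-11,0,-0.4,0,36]]'; python3 -c "
from h import *
print(ch())
cv2.imwrite('pics/top4.png',env.read_camera('top')['img'])"
```

```text
t: 9.33
eef_pos: [616.1, -58.3, 103.8]
tcp_rot: [-3.141, -0.004, 2.89]
ft_force: [-10.8, 0.0, 13.8]
opening: 0.378
grip_force: 7.0
[91.4 -4.2 84.8]
```

```bash
for i in 1 2 3; do python3 -m crank '[[-0.5,0,0,0,36],[-1,0,0,0,36],[-1,0,0,0,36]]' | egrep 'eef|ft|grip'; done
```

```text
eef_pos: [616.9, -58.6, 103.8]
ft_force: [-12.3, 1.3, 13.2]
grip_force: 7.1
eef_pos: [617.8, -58.8, 103.8]
ft_force: [-12.2, 1.7, 12.5]
grip_force: 8.1
eef_pos: [617.8, -58.8, 103.7]
ft_force: [-16.9, 1.7, 16.1]
grip_force: 9.7
```

```bash
python3 -m crank '[[-0.5,0,0,0,36],[-1,0,0,0,36],[-1,0,0,0,36]]' | egrep 'eef|ft|grip';  python3 -c "
from h import *
print(ch())"
```

```text
eef_pos: [617.9, -58.8, 103.7]
ft_force: [-20.4, 2.3, 17.9]
grip_force: 13.0
[93.3 -4.2 84.7]
```

```bash
python3 -m crank '[[0.8,0,-2,0,36],[0.8,0,-5,0,36],[0.8,0,-8,0,36],[0.8,0,-11,0,36],[0.8,0,-14,0,36],[0.8,0,-16,0,36],[0.8,0,-16,0,36]]'; python3 -m crank '[[4,0,-4,0,36],[6,0,-20,0,36],[6,0,-45,0,36],[6,0,-70,0,36],[6,0,-70,0,36],[6,0,-70,0,36]]'; python3 -c "
from h import *
print(ch(),go(-60,120,137))
cv2.imwrite('pics/side5.png',env.read_camera('side')['img'])"
```

```text
t: 10.97
eef_pos: [618.1, -58.5, 117.7]
tcp_rot: [-3.142, -0.008, 2.89]
ft_force: [-8.6, 3.4, -3.0]
opening: 0.377
grip_force: 4.6
t: 11.47
eef_pos: [615.7, -58.0, 190.7]
tcp_rot: [3.141, 0.003, 2.89]
ft_force: [0.2, -0.2, -0.0]
opening: 0.379
grip_force: 0.0
[ 91.   -4.  171.7] (array([151. , 124. ,  34.3]), np.float64(0.02), 11.4667)
```

```bash
python3 -m crank '[[151,136,0,0,36],[151,136,0,0,36],[151,136,0,0,36],[151,136,0,0,36],[151,136,0,0,36],[151,136,0,0,36],[151,136,0,0,36]]'
python3 - <<'E'
from h import *
t=env.read_camera("top")["img"][115:265,265:405];s=env.read_camera("side")["img"][180:300,220:375]
a=cv2.resize(t,None,fx=3,fy=3,interpolation=cv2.INTER_CUBIC);b=cv2.resize(s,(375,290),interpolation=cv2.INTER_CUBIC)
o=np.zeros((450,800,3),np.uint8);o[:,:420]=a;o[:290,422:797]=b
cv2.imwrite("pics/v6.png",o);print(ch())
E
```

```text
t: 12.1
eef_pos: [501.7, 112.5, 188.8]
tcp_rot: [-3.141, -0.001, 2.893]
ft_force: [0.9, -0.1, 0.5]
opening: 0.38
grip_force: 0.0
[-60.2 131.6 169.9]
```

View pics/v6.png

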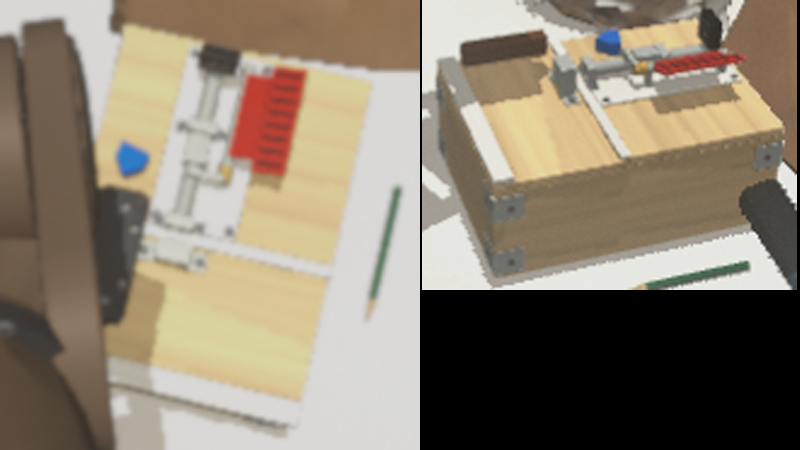

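The view shows the bolt fully back (knob at (218,58)), its nose out of the keeper (175,250), and the catch up. Next is the lid.

```bash
python3 -m crank '[[0,0,30,0,36],[0,0,60,0,36],[0,0,85,0,36],[0,0,97,0,36],[0,0,105,0,36],[0,0,107,0,36],[0,0,107,0,36]]'; python3 -c "
from h import *
print(ch())"
```

```text
t: 12.78
eef_pos: [503.2, 110.6, 82.1]
tcp_rot: [-3.141, -0.001, 2.889]
ft_force: [-0.2, -0.4, 0.1]
opening: 0.38
grip_force: 0.0
[-60.  131.3  63.1]
```

```bash
python3 -m crank '[[0,-4,0,0,36],[0,-8,0,0,36],[0,-11,0,0,36],[0,-14,0,0,36],[0,-17,0,0,36],[0,-20,0,0,36],[0,-24,0,0,36],[0,-28,0,0,36]]'; python3 -c "
from h import *
print(ch())"
```

```text
t: 13.45
eef_pos: [496.0, 83.9, 82.7]
tcp_rot: [3.141, 0.001, 2.89]
ft_force: [0.4, 2.3, 2.1]
opening: 0.378
grip_force: 1.3
[-60.3 103.6  63.7]
```

Contact is at about 2–3 N and the lid is sliding.

```bash
python3 -m crank '[[0,-5,0,0,36],[0,-10,0,0,36],[0,-15,0,0,36],[0,-20,0,0,36],[0,-25,0,0,36],[0,-30,0,0,36],[0,-35,0,0,36],[0,-40,0,0,36],[0,-43,0,0,36],[0,-43,0,0,36]]'; python3 -m crank '[[0,-4,0,0,36],[0,-8,0,0,36],[0,-12,0,0,36],[0,-16,0,0,36],[0,-20,0,0,36],[0,-24,0,0,36],[0,-28,0,0,36],[0,-32,0,0,36],[0,-35,0,0,36],[0,-35,0,0,36]]';python3 -c "
from h import *
print(ch())"
```

```text
t: 14.28
eef_pos: [484.9, 41.8, 82.4]
tcp_rot: [-3.141, -0.0, 2.889]
ft_force: [-1.0, -0.1, 0.4]
opening: 0.377
grip_force: 0.0
t: 15.12
eef_pos: [476.5, 7.9, 82.5]
tcp_rot: [-3.141, 0.0, 2.89]
ft_force: [0.1, -0.1, 1.0]
opening: 0.382
grip_force: 0.0
[-60.3  25.2  63.5]
```

```bash
python3 -m crank '[[0,-2,0,0,36],[0,-4,0,0,36],[0,-4,0,0,36]]'|egrep 'eef|ft'; for i in 1 2 3; do python3 -m crank '[[0,-1,0,0,36],[0,-2,0,0,36],[0,-2,0,0,36]]'|egrep 'eef|ft'; done;python3 -c "
from h import *
print(ch())"
```

```text
eef_pos: [475.6, 4.4, 82.5]
ft_force: [-1.3, -0.2, 0.5]
eef_pos: [475.1, 2.7, 82.5]
ft_force: [0.8, 1.1, 0.6]
eef_pos: [474.6, 0.7, 82.6]
ft_force: [0.7, 1.5, 0.1]
eef_pos: [474.4, -0.3, 82.6]
ft_force: [3.8, 12.6, -0.3]
[-60.3  16.7  63.6]
```

```bash
python3 -m crank '[[0,-1,0,0,36],[0,-1,0,0,36],[0,-1,0,0,36]]'|egrep 'eef|ft'; python3 -m crank '[[0,4,0,0,36],[0,10,0,0,36],[0,15,-10,0,36],[0,20,-40,0,36],[0,30,-80,0,36],[0,60,-110,0,36],[0,100,-110,0,36],[0,140,-110,0,36],[0,180,-110,0,36],[0,220,-110,0,36]]'; python3 -m crank '[[0,100,0,0,36],[0,100,0,0,36],[0,100,0,0,36],[0,100,0,0,36],[0,100,0,0,36],[0,100,0,0,36]]'
python3 - <<'E'
from h import *
c,k=np.cos(A),np.sin(A);R=np.array([[c,k],[-k,c]])
q=env.read_camera("top");im=q["img"]
def rep(n,m,z):
    m[:115]=0;m[265:]=0;m[:,:270]=0;m[:,420:]=0
    cs,_=cv2.findContours(m,0,2);b=max(cs,key=cv2.contourArea);M=cv2.minAreaRect(b)
    print(n,cv2.contourArea(b),[(R@(cast(q,p,z)-T)).round(1).tolist() for p in [M[0],*cv2.boxPoints(M)]])
hsv=cv2.cvtColor(im,cv2.COLOR_BGR2HSV)
rep("batten",cv2.inRange(hsv,(3,80,30),(15,200,120)),116.5)
rep("knob",cv2.inRange(hsv,(0,0,0),(180,120,60)),148)
rep("blue",cv2.inRange(hsv,(100,120,60),(130,255,255)),110)
rep("red",cv2.inRange(hsv,(0,190,90),(3,255,255)),135)
E
```

```text
eef_pos: [474.4, -0.4, 82.7]
ft_force: [6.3, 20.8, 0.4]
t: 17.2
eef_pos: [528.5, 212.8, 192.8]
tcp_rot: [-3.141, 0.0, 2.89]
ft_force: [1.3, -0.3, -0.3]
opening: 0.375
grip_force: 0.0
t: 17.7
eef_pos: [553.0, 307.0, 192.2]
tcp_rot: [-3.141, -0.001, 2.89]
ft_force: [0.1, -0.1, 0.3]
opening: 0.378
grip_force: 0.0
batten 5.5 [[128.6, 92.8], [122.5, 96.4], [135.5, 95.3], [134.8, 89.3], [121.8, 90.4]]Traceback (most recent call last):
  File "<stdin>", line 10, in <module>
  File "<stdin>", line 6, in rep
ValueError: max() iterable argument is empty
```

Run:
```python
from h import *
c,k=np.cos(A),np.sin(A);R=np.array([[c,k],[-k,c]]);q=env.read_camera("top");o=cv2.imread("pics/top0.png")
def h(im): return cv2.cvtColor(im,cv2.COLOR_BGR2HSV)
M=np.linalg.inv(q["pose"])
def px(x,y,z): return cv2.projectPoints(np.array([[T[0]+c*x-k*y,T[1]+k*x+c*y,z]],float),cv2.Rodrigues(M[:3,:3])[0],M[:3,3],q["K"],np.array([q["k1"],0,0,0.]))[0][0,0]
for n,p in dict(bat0=(-60,82,116),bat1=(-60,-18,116),bat1b=(-85,-18,116),hole=(-60,50,60),knob0=(77,20,148),knob1=(109,20,148),blue=(50,60,113)).items():
    u=px(*p).round().astype(int);print(n,u,h(o)[u[1],u[0]],h(q["img"])[u[1],u[0]])
print("row along y at x=-60,z=116:",[(y,h(q["img"])[tuple(px(-60,y,116).round().astype(int)[::-1])].tolist()) for y in range(10,-50,-4)])
print("along x at knob:",[(x,int(h(q["img"])[tuple(px(x,20,148).round().astype(int)[::-1])][2])) for x in range(90,126,3)])
for im in(o,q["img"]):
    for lo,hi in(((100,120,60),(130,255,255)),((45,80,20),(90,255,160)),((0,190,90),(4,255,255))):
        m=cv2.inRange(h(im),lo,hi)[100:265,265:410];mm=cv2.moments(m,True);print(mm["m00"],round(mm["m10"]/max(mm["m00"],1),1),round(mm["m01"]/max(mm["m00"],1),1))
```

```text
bat0 [289 209] [ 11 118 115] [ 19  82 199]
bat1 [337 220] [ 25  75 198] [ 11 123 129]
bat1b [334 232] [ 26  72 198] [ 11 123 131]
hole [304 215] [ 26  72 198] [105 177 199]
knob0 [335 148] [15 38 67] [ 27  15 187]
knob1 [338 133] [ 20   8 195] [18 34 75]
blue [311 160] [ 21  88 198] [ 21  82 217]
row along y at x=-60,z=116: [(10, [14, 28, 190]), (6, [20, 61, 205]), (2, [21, 82, 217]), (-2, [21, 82, 217]), (-6, [21, 84, 206]), (-10, [14, 106, 130]), (-14, [11, 124, 130]), (-18, [11, 123, 129]), (-22, [19, 100, 153]), (-26, [23, 76, 215]), (-30, [24, 74, 217]), (-34, [24, 74, 217]), (-38, [24, 74, 217]), (-42, [24, 73, 217]), (-46, [24, 73, 217])]
along x at knob: [(90, 186), (93, 145), (96, 109), (99, 86), (102, 77), (105, 73), (108, 75), (111, 73), (114, 112), (117, 133), (120, 137), (123, 137)]
60.0 43.3 67.8
0.0 0.0 0.0
29.0 85.7 44.6
475.0 40.8 107.8
0.0 0.0 0.0
0.0 0.0 0.0
```

```bash
python3 -c "
from cell import env
print(env.job_done())"
```

```text
the job is handed in; nothing more can be done
None
```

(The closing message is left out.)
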